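# Unlock the cash box and hold its sprung lock turned

## Task

Unlock the grey cash box: take the key with the square (rectangular) head out of the wooden key rack, push it upright into the keyhole on the lid, past the two sticky pins, until its collar sits on the lock's face plate, then turn it clockwise a quarter turn to its stop so that the bolt draws back. The lock is sprung, so keep gripping the key and finish while holding it turned, the bolt drawn back. Leave the round-headed key in the rack, and do not disturb the ribbon spool, the gift box and the hand stamp.

Things in the scene. Friction and masses are not known exactly. Their poses are not given: they have to be found in the camera images.
- square_key: loose key (about 50 g) standing in the rack, head up. Origin: underside of its collar (steel disc 19 mm across, 6 mm high) on the stem axis, at the start level with the rack's top; z up the stem to the head. Head: black plastic slab 32 mm wide (x), 10 mm thick (y), z = 6 to 42 mm; grip it across the 10 mm, fingers closing along the key's y
- key_tip (a point): lower end of the square-headed key, on its axis, 23.5 mm under the collar. The flat double bit runs from here up to 8.5 mm under the collar, up to 18 mm wide (key's x) and 4 mm thick (y), 16 x 3 mm at the tip; above it a round stem 4.4 mm thick. Half a turn about z gives the same key
- round_key: the other key in the rack, same collar and origin, told apart by its round disc head, 36 mm across, 10 mm thick (z = 6 to 42 mm); it does not belong to this lock and stays in the rack
- key_rack: fixed wooden block 60 x 150 x 44 mm (x, y, z), origin under its centre. Two upright slots in its top, at y = +36 and -36 mm, each 6.4 mm (x) by 21.2 mm (y), 36 mm deep; which key stands in which slot varies. The wide side of the keys' heads lies along the rack's y
- cash_box: fixed grey steel cash box 120 x 160 mm (x, y), lid top at 80 mm, origin under its centre, front (bolt and keeper strap, which reaches 92 mm up) to -x. A steel face plate 56 x 56 x 6 mm lies on the lid, its centre 12 mm behind the lid's centre (towards +x)
- keyhole (a point): centre of the keyhole, upper side of the face plate, 86 mm above the worktop; axes as the cash box's. Slot 6.4 mm (x) by 21.2 mm (y), small chamfers; below the 6 mm plate it narrows to 5.8 x 20.8 mm; 29 mm deep. The key goes in upright, its x along the box's y, either way round. Fully home its collar lies on the plate, its origin on this point
- pins (a point): the hidden sticky pins in the keyhole, 15 mm below the plate's top, on its axis. Two sprung pins, felt with the collar about 14 mm and about 8 mm above the plate, each need some 5 to 10 N of downward push, with a little wiggling if the key sticks. Only within 2.5 mm of home is the key's bit below the plate and free to turn
- lock_turn (a joint): turn of the lock in rad: 0 locked (slot along the box's y), grows clockwise seen from above, stop at 1.5. Turns with the key about the upright axis through the keyhole; springs back to 0 when let go (0.03 N m at 0, 0.1 N m at the stop). The key has about 0.1 rad play in it, so turn the hand a little beyond a quarter
- bolt_nose (a point): front end of the steel bolt on the lid (bar 60 x 14 x 5 mm); it moves 14 mm towards the keyhole (box +x) as the lock is turned to its stop, out of the keeper strap
- ribbon_spool: bystander: ribbon spool 66 mm across, 22 mm high, lying flat, origin under its centre
- gift_box: bystander: kraft gift box 66 x 66 x 48 mm, origin under its centre
- wooden_stamp: bystander: wooden hand stamp 32 x 44 mm, 65 mm high, origin under its centre
Not all that is in view belongs to the job. Leave any pink look-alike of the round_key alone. Leave any green or pink look-alike of the square_key alone.

How it is judged:
By the outcome, as a careful person would: the job done as asked, in the order asked, and still so for the second after the job is handed in, while the arm keeps its last pose, push and grip.
It also fails if it takes over 51 s, if anything falls off the work surface, if the arm or the gripper's body presses on something with over 40 N, if the wrist force passes 120 N, or if a joint passes its speed limit or range.

## Robot

A 6-joint arm with a two-finger parallel gripper is mounted at the origin on a cart in front of the work surface, level with it; the furniture and walls round the work are solid. World frame = base frame: x ahead of the robot, y to its left, z up, the work surface at z = 0. Lengths are in m, angles in rad, forces in N, time in s.
With the tool pointing down it reaches from about 0.3 to 0.75 m from the base axis. Payload 8.5 kg.
Tool frame: the origin (TCP) lies at the very end of the fingers, on their centre line; the grasp point (between the pads) lies grasp_offset behind it (grasp_offset is the distance from the TCP to the grasp point, in m); z points along the fingers, y is the line along which they close (so a half turn about z gives the same grasp; the last joint's range is limited). The gripper opens to 88 mm and grips with 3 to 60 N. Pads are 18 mm wide; open, the fingers measure 123 mm over their backs; the gripper's body (75 mm by 187 mm) begins 45 mm behind the grasp point.
Start: joints at [0.926, 0.381, 1.297, -0, 1.464, -0.215], TCP at [0.229, 0.5, 0.239] pointing down, gripper open.
Joint ranges: [-3.11, 3.11], [-0.89, 2.33], [0.22, 2.48], [-1.42, 4.56], [0.17, 2.85], [-2.88, 2.88]. Speed limits (rad/s): [2.39, 2.39, 3.14, 3.14, 3.14, 3.14].

## Interface

Orientations are given as a unit quaternion [x, y, z, w].
In Python, from rig import movep, servo_line, move_joints, let_go, close_gripper, sleep, ik, sense, get_image, camera_params, IKError, close_job, spot_in, trace, grasp_offset gives the robot as it stands. Calls block until the motion is done:
- movep(position, orientation): joint-space move of the TCP to a pose.
- servo_line(position, max_speed=0.15, orientation=None, f_stop=None): straight line of the TCP; orientation=None keeps the orientation; max_speed is the mean speed in m/s. With f_stop (N) it stops when the force on the tool has changed by that much, and returns True; else False.
- move_joints(angles): joint-space move.
- let_go() and close_gripper(grasp_force=None): open the fingers fully, or close them until they stop; grasp_force is the grip in N (None keeps the last).
- sleep(seconds).
- ik(position, orientation): joint angles nearest the present ones, or None.
- sense(): the state.
- get_image(name): name is "scene" or "side" or "wrist"; returns the picture (480x640x3 uint8, blue, green, red); there is no depth.
- camera_params(name): a dict with "mtx" (3x3 intrinsics, pixels), "camera_from_world" (4x4, takes a point from world to camera coordinates); the wrist camera has in their place "mount" (4x4, takes a point from camera to tool coordinates, whose origin is the TCP and whose axes are the flange's). Camera axes: x right, y up, looking along -z (the intrinsics and any distortion apply to the point x, -y, -z); pixel columns grow to the right and rows downward; lengths in m; the calibration is good to about 2 mm. The wrist camera is an equidistant fisheye: a pixel r from the principal point sees the ray r / f radians off the axis. A picture is of the moment at which its call begins: read the wrist's pose just before it. camera_params takes no time and is no camera call.
A pose or a line that the arm cannot do raises IKError and nothing moves.
- close_job(): hands the job in; it is judged then, once.
Trained networks look in the newest picture that a camera, given by its name, has taken for a name from the list of things; names that differ only in an ending like _2 or _b are one class to them, and where a whole thing is asked for, a point or a joint stands for the part that bears it (a point fixed in the world has none). Each returns a list of dicts, best first, with "score" (0 to 1); they miss things now and then, are a little off and sometimes report something else, mostly with a low value. They report only what shows in the picture. A call takes as long as a camera call. They do not tell look-alikes from the thing itself.
- spot_in(camera, label): "position" ([column, row] in pixels, amid what is visible of it).
- trace(camera, label): "mask" (480x640 bool, what is visible of it) and "position" ([column, row] in pixels, amid what is visible of it).
The state is a dict: "clock": time; "qpos": joint angles; "joint_velocities": joint speeds; "tau": joint torques, N m; "position": TCP position; "ee_rot": TCP orientation; "ft_force": force on the tool from outside, world axes, zero at the start; "moment": the same for the moment, N m; "opening": finger opening in m; "grip_force": force on a finger pad.
Only numpy, scipy, OpenCV 4.12 (cv2) and the standard library are available. Lean on these libraries where they do the work, as an engineer would, in place of code of your own. Each camera call takes 0.05 s, during which the arm holds its last target. There are 200 camera calls.

## Working session

There is one attempt and no reset: what is moved stays moved. The work goes in short steps, each a Python script; the robot and the scene stay as the last script left them, time stands still between calls to the robot, and variables do not carry over. Pictures are saved under pics/ and viewed, at most 10 in all, crops included, and the job is handed in when it is done.

```bash
ls; mkdir -p pics; python3 - <<'E'
from rig import *
import cv2,numpy as np
ims=[]
for c in ["scene","side"]:
    im=get_image(c); cv2.imwrite(f"pics/{c}0.png",im)
    p=camera_params(c); print(c,p["mtx"],p["camera_from_world"],[k for k in p])
    for l in ["square_key","round_key","key_rack","cash_box","keyhole"]:
        print(l,[(np.round(d["position"],1).tolist(),round(d["score"],2)) for d in spot_in(c,l)])
s=sense(); print(s["clock"],s["ee_rot"],s["ft_force"],grasp_offset); print(camera_params("wrist"))
E
```

```text
pics
scene [[484.27344778   0.         326.27678671]
 [  0.         484.27344778 229.99111791]
 [  0.           0.           1.        ]] [[ 0.68266626 -0.73057636 -0.01499848 -0.40005514]
 [ 0.45934997  0.41308282  0.78635882 -0.26360581]
 [-0.56829955 -0.54371018  0.61758793 -0.66379757]
 [ 0.          0.          0.          1.        ]] ['mtx', 'camera_from_world']
square_key [([385.8, 271.1], 0.91), ([314.3, 290.8], 0.6), ([337.9, 260.7], 0.59)]
round_key [([418.0, 297.3], 0.82), ([405.0, 353.7], 0.82), ([434.3, 270.6], 0.81)]
key_rack [([400.9, 308.1], 0.67)]
cash_box [([274.7, 207.5], 0.97), ([348.5, 191.4], 0.5)]
keyhole [([274.7, 206.8], 0.71), ([349.9, 189.9], 0.15)]
side [[527.69319177   0.         318.45591358]
 [  0.         527.69319177 242.97673312]
 [  0.           0.           1.        ]] [[ 0.80283446 -0.59603934  0.0139265  -0.49122876]
 [ 0.40749734  0.56562951  0.71694433 -0.22492135]
 [-0.43520426 -0.5699126   0.6969913  -0.73445499]
 [ 0.          0.          0.          1.        ]] ['mtx', 'camera_from_world']
square_key [([301.4, 280.4], 0.67), ([342.1, 305
[... 195 characters left out ...]
 209.8], 0.63), ([423.4, 263.3], 0.4)]
keyhole [([254.1, 208.4], 0.87)]
0.6 [ 2.13228208e-01  9.77002421e-01 -1.47934801e-05 -5.70506947e-06] [-0.39688314 -0.04149197 -0.74783905] 0.0187
{'mtx': array([[371.64829954,   0.        , 316.89206194],
       [  0.        , 371.64829954, 239.06775804],
       [  0.        ,   0.        ,   1.        ]]), 'mount': array([[ 5.04090910e-04,  9.61726247e-01,  2.74011627e-01,
         7.03298199e-02],
       [ 9.99999858e-01, -4.37747133e-04, -3.03264251e-04,
         7.51906909e-05],
       [-1.71709386e-04,  2.74011741e-01, -9.61726331e-01,
        -1.46771297e-01],
       [ 0.00000000e+00,  0.00000000e+00,  0.00000000e+00,
         1.00000000e+00]])}
```

View pics/scene0.png

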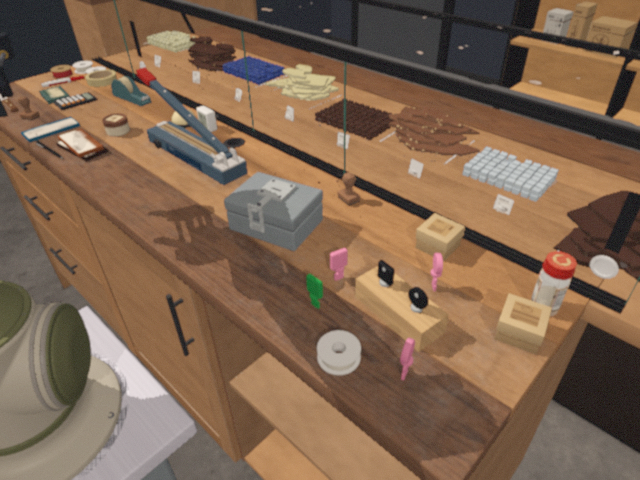

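View pics/side0.png

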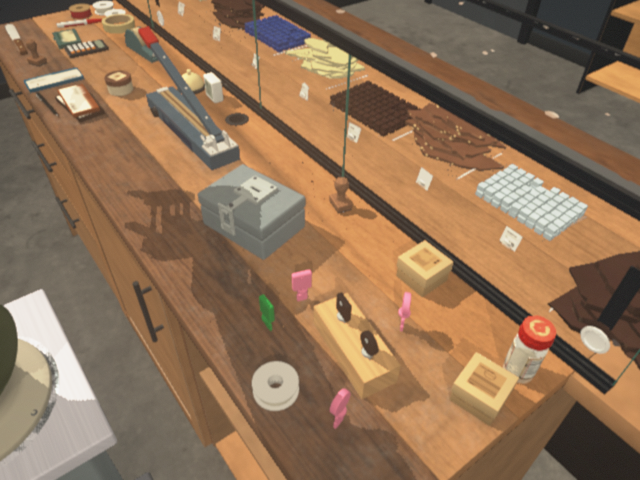

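The scene shows the black square head at (386,271) and the black round head at (418,298). In the side view they are at (342,305) and (369,345). The cash box keyhole plate is near (275,190) and (258,188), and the green and pink keys are decoys. Next I triangulate.

```bash
cat > h.py <<'E'
from rig import *
import cv2,numpy as np
from scipy.spatial.transform import Rotation as R
def ray(c,px,s=None):
    p=camera_params(c);K=p["mtx"];u=(px[0]-K[0,2])/K[0,0];v=(px[1]-K[1,2])/K[1,1]
    if c=="wrist":
        th=np.hypot(u,v);k=np.sin(th)/max(th,1e-9);d=np.array([u*k,-v*k,-np.cos(th)])
        T=np.eye(4);T[:3,:3]=R.from_quat(s["ee_rot"]).as_matrix();T[:3,3]=s["position"];T=T@p["mount"]
    else: d=np.array([u,-v,-1.]);T=np.linalg.inv(p["camera_from_world"])
    return T[:3,3],T[:3,:3]@d
def onz(c,px,z,s=None):
    o,d=ray(c,px,s);return o+d*(z-o[2])/d[2]
def proj(c,P,s):
    p=camera_params(c);K=p["mtx"]
    T=np.eye(4);T[:3,:3]=R.from_quat(s["ee_rot"]).as_matrix();T[:3,3]=s["position"];T=T@p["mount"]
    q=np.linalg.inv(T)@np.r_[P,1];x,y,z=q[0],-q[1],-q[2];r=np.hypot(x,y);th=np.arctan2(r,z)
    return K[0,0]*th*x/r+K[0,2],K[1,1]*th*y/r+K[1,2]
def tri(a,b):
    A=[];B=[]
    for c,px in(a,b):
        o,d=ray(c,px);d=d/np.linalg.norm(d);M=np.eye(3)-np.outer(d,d);A.append(M);B.append(M@o)
    return np.linalg.lstsq(np.vstack(A),np.hstack(B),rcond=None)[0]
def down(yaw): # tool z down, tool y axis at heading yaw in world
    y=np.array([np.cos(yaw),np.sin(yaw),0]);z=np.array([0,0,-1.]);x=np.cross(y,z)
    return R.from_matrix(np.c_[x,y,z]).as_quat()
E
python3 - <<'E'
from h import *
for n,a,b in [("sq",(385.8,271.1),(342.1,305)),("rd",(418,297.3),(369,345)),("hole",(274.7,188),(258,188)),("green",(315,290),(267,311)),("pink1",(338,262),(302,283)),("pink2",(437,268),(405,308)),("stamp",(348,188),(342,195))]:
    print(n,np.round(tri(("scene",a),("side",b)),3))
for c,h,cb in [("scene",(274.7,188),[(224,205),(262,176),(322,201),(283,226)]),("side",(258,188),[])]:
    print(c,onz(c,h,.086),[np.round(onz(c,x,.08),3) for x in cb])
E
```

```text
sq [ 0.49  -0.22   0.082]
rd [ 0.479 -0.292  0.078]
hole [0.543 0.1   0.071]
green [ 0.412 -0.138  0.042]
pink1 [ 0.489 -0.12   0.041]
pink2 [ 0.58  -0.262  0.053]
stamp [0.689 0.03  0.031]
scene [0.53032505 0.08596859 0.086     ] [array([0.432, 0.122, 0.08 ]), array([0.549, 0.147, 0.08 ]), array([ 0.566, -0.009,  0.08 ]), array([ 0.462, -0.011,  0.08 ])]
side [0.53359715 0.07958743 0.086     ] []
```

```bash
python3 - <<'E'
from h import *
movep([.487,-.218,.20],down(np.radians(-9)))
s=sense();im=get_image("wrist");cv2.imwrite("pics/w1.png",im)
for l in ["square_key","round_key"]:
    for d in trace("wrist",l):
        if d["score"]>.3:
            p=d["position"];m=d["mask"].astype(np.uint8);c=im[m>0].mean(0)
            print(l,np.round(p),round(d["score"],2),np.round(onz("wrist",p,.075,s)[:2],4),c.round(),cv2.minAreaRect(cv2.findNonZero(m)))
print(s["clock"],s["position"],s["qpos"])
E
```

```text
square_key [332. 222.] 0.96 [ 0.4995 -0.2124] [ 79.  93. 120.] ((329.5, 222.0), (48.0, 23.0), 90.0)
square_key [302. 105.] 0.68 [ 0.4912 -0.1237] [181. 164. 238.] ((299.88623046875, 103.93448638916016), (42.6321907043457, 22.196924209594727), 3.3664605617523193)
square_key [212. 138.] 0.64 [ 0.4217 -0.1356] [ 73. 134.  68.] ((213.09616088867188, 137.4807586669922), (39.41933822631836, 28.632951736450195), 78.69007110595703)
round_key [330. 307.] 0.86 [ 0.4884 -0.2828] [60. 71. 88.] ((329.0, 305.0), (44.0, 20.0), 90.0)
round_key [437. 249.] 0.86 [ 0.5793 -0.2473] [178. 160. 247.] ((435.2865295410156, 253.1392822265625), (41.20209503173828, 41.45960998535156), 11.888657569885254)
round_key [253. 333.] 0.54 [ 0.4204 -0.2977] [164. 145. 238.] ((251.02125549316406, 331.39923095703125), (18.025917053222656, 24.463743209838867), 11.888657569885254)
3.3 [ 0.48725025 -0.21738858  0.2000643 ] [-6.41749467e-01  3.83717151e-01  1.40999246e+00  1.14168054e-04
  1.34781908e+00 -4.85814268e-01]
```

View pics/w1.png

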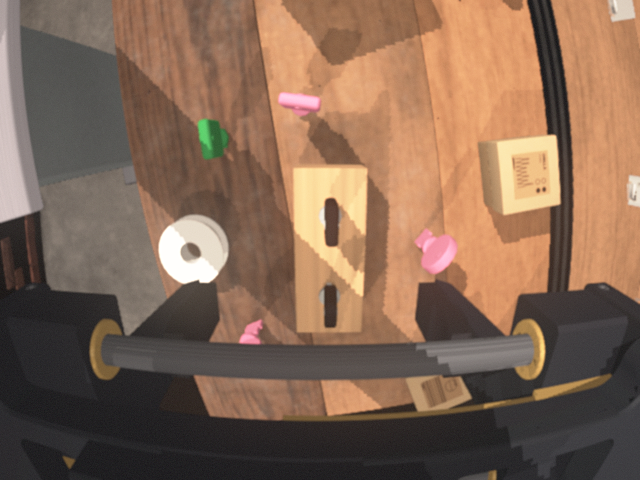

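The wrist view shows the rack with the square head at (331,222) and the round head at (330,305). The green and pink decoys are clear of the path. I'll refine the key pose by silhouette and take the rack heading from its edges. I'll also check an enlarged scene crop to be sure which head is square.

```bash
cat >> h.py <<'E'
def sil(s,x,y,yaw,hw=.016):
    c,n=np.cos(yaw),np.sin(yaw);P=[]
    for a in(-hw,hw):
        for b in(-.005,.005):
            for z in(.05,.086):P.append(proj("wrist",[x+a*c-b*n,y+a*n+b*c,z],s))
    m=np.zeros((480*4,640*4),np.uint8);cv2.fillConvexPoly(m,cv2.convexHull(np.float32(P)*4).astype(np.int32),255)
    return cv2.resize(m,(640,480),interpolation=cv2.INTER_AREA)/255.
E
python3 - <<'E'
from h import *
from scipy.optimize import minimize
s=sense();im=cv2.imread("pics/w1.png")
a=[np.array(onz("wrist",p,.044,s)[:2]) for p in [(295,167),(367,167),(361,332),(297,332)]]
print(np.round(a,4),"centre",np.mean(a,0),"yhead",[np.degrees(np.arctan2(*(p-q)[::-1])) for p,q in [(a[0],a[3]),(a[1],a[2])]],"xhead",[np.degrees(np.arctan2(*(p-q)[::-1])) for p,q in [(a[1],a[0]),(a[2],a[3])]])
for x,y,r0,r1,hw in [(.497,-.215,190,255,.016),(.487,-.287,278,335,.018)]:
    d=np.zeros((480,640));d[r0:r1,315:350]=im[r0:r1,315:350].max(2)<60
    f=lambda v:np.abs(sil(s,v[0]/100,v[1]/100,v[2],hw)-d).sum()
    r=minimize(f,[x*100,y*100,np.radians(81)],method="Nelder-Mead",options=dict(initial_simplex=[[x*100,y*100,1.41],[x*100+.5,y*100,1.41],[x*100,y*100+.5,1.41],[x*100,y*100,1.5]]))
    print(r.x[:2]/100,np.degrees(r.x[2]),r.fun,d.sum())
a=cv2.resize(cv2.imread("pics/scene0.png")[245:325,350:450],None,fx=4,fy=4,interpolation=2);b=cv2.resize(cv2.imread("pics/side0.png")[285:365,310:410],None,fx=4,fy=4,interpolation=2)
cv2.imwrite("pics/crop.png",np.hstack([a,b]))
E
```

```text
[[ 0.4769 -0.1701]
 [ 0.535  -0.1789]
 [ 0.5118 -0.3289]
 [ 0.4527 -0.3192]] centre [ 0.49408671 -0.24928911] yhead [np.float64(80.790396701323), np.float64(81.22611033951249)] xhead [np.float64(-8.648222068538344), np.float64(-9.351288237585601)]
[ 0.49443902 -0.21482025] 85.18401385072518 709.2313725490196 0.0
[ 0.4870287  -0.28715557] 83.5777540829254 722.5450980392156 7.0
```

View pics/crop.png

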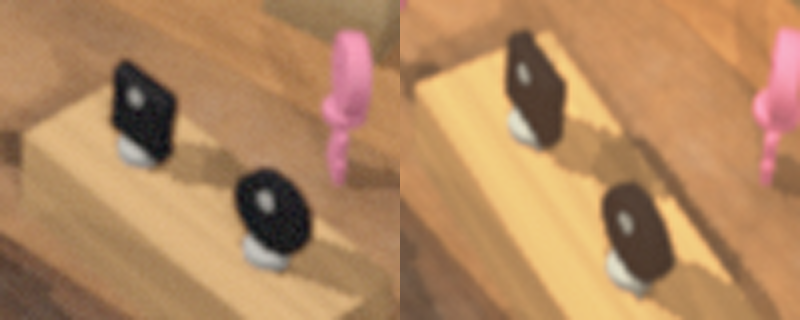

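The crop confirms it: the black square head is the upper-left key (rack +y slot) and the round one is the other. Rack edges give a heading of 81° and the slot at (0.4997, -0.2137). Grasping now.

```bash
python3 - <<'E'
from h import *
yaw=np.radians(-9);x,y=.4997,-.2137
f0=sense()["ft_force"]
servo_line([x,y,.12],.2,down(yaw))
hit=servo_line([x,y,.053],.1,f_stop=8)
s=sense();print(hit,s["position"],s["ft_force"]-f0)
close_gripper(30);s=sense();print(s["clock"],s["opening"],s["grip_force"],s["ft_force"]-f0,s["moment"])
E
```

```text
False [ 0.50005621 -0.21397231  0.05373936] [ 0.24045897 -0.82758047  0.41371096]
5.9833 0.009806109845138718 29.999955813400447 [0.07873069 0.19714423 0.02730386] [-0.02709638  0.08548409  0.05102499]
```

```bash
python3 - <<'E'
from h import *
s=sense();servo_line([*s["position"][:2],.12],.12);print(sense()["opening"],sense()["ft_force"])
servo_line([*s["position"][:2],.20],.2)
movep([.5216,.0751,.20],down(np.radians(12)))
s=sense();im=get_image("wrist");cv2.imwrite("pics/w2.png",im)
for l in ["keyhole","cash_box","square_key"]:
    for d in spot_in("wrist",l): print(l,np.round(d["position"],1),round(d["score"],2),np.round(onz("wrist",d["position"],.086,s)[:2],4))
print(s["clock"],s["position"],s["qpos"],s["opening"],s["ft_force"])
E
```

```text
0.009263304009438722 [ 0.48953862 -0.11999912 -1.15339353]
keyhole [312.7 200.5] 0.61 [0.5138 0.0978]
cash_box [313.5 199.5] 0.66 [0.5142 0.0987]
cash_box [314.6 307.3] 0.5 [0.5323 0.0163]
square_key [319.1 308.2] 0.62 [0.5359 0.0162]
8.3583 [0.52174248 0.07419755 0.19958843] [-8.34387388e-02  3.73471320e-01  1.42811512e+00 -3.18465690e-04
  1.34062657e+00 -2.91469996e-01] 0.009891067065106568 [-0.33599018 -0.64471237  0.07278174]
```

View pics/w2.png

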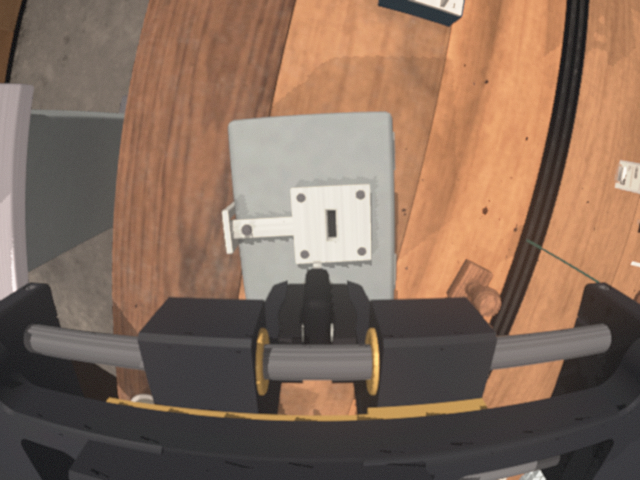

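The wrist view shows the box from above. The plate corners are near (291,186) and (371,263), the keyhole slot is at (331,222), and the key is held at (317,305). I'll extract the slot and plate precisely, then start a guarded entry.

```bash
python3 - <<'E'
from h import *
im=cv2.imread("pics/w2.png");g=im.max(2);s=sense()
roi=g[203:243,316:347];m=(roi<130).astype(np.uint8)
n,l,st,c=cv2.connectedComponentsWithStats(m)
i=1+np.argmax(st[1:,4]);px=c[i]+[316,203];mm=(l==i).astype(np.uint8)
print(st[i],px,cv2.minAreaRect(cv2.findNonZero(mm)));hole=onz("wrist",px,.086,s)
ys,xs=np.nonzero(mm);W=np.array([onz("wrist",(a+316,b+203),.086,s)[:2] for a,b in zip(xs,ys)])
w,v=np.linalg.eigh(np.cov(W.T));print("slot",hole,np.degrees(np.arctan2(*v[::-1,1])),np.sqrt(12*w))
pl=(g>0)&(im.min(2)>185);pl[:175]=0;pl[275:]=0;pl[:,:296]=0;pl[:,380:]=0
ys,xs=np.nonzero(pl);W=np.array([onz("wrist",p,.086,s)[:2] for p in [(291,186),(371,184),(372,261),(295,264)]])
print(np.round(W,4),W.mean(0),[np.degrees(np.arctan2(*(p-q)[::-1])) for p,q in [(W[0],W[3]),(W[1],W[2]),(W[1],W[0]),(W[2],W[3])]],[np.linalg.norm(W[i]-W[i-1]) for i in range(4)])
print(ik([*hole[:2],.1],down(np.radians(-85))))
E
```

```text
[ 11   7   9  27 207] [331.2173913  223.15458937] ((15.299254417419434, 19.985036849975586), (26.267187118530273, 7.790268898010254), 87.1375961303711)
slot [0.53039996 0.08419812 0.086     ] 105.16087939099563 [0.00561088 0.01975262]
[[0.4968 0.1047]
 [0.5519 0.1181]
 [0.5666 0.0622]
 [0.5108 0.0481]] [0.53153792 0.08328784] [np.float64(103.86157532222519), np.float64(104.73230308037859), np.float64(13.570771792645308), np.float64(14.13996840490051)] [np.float64(0.05830690753713922), np.float64(0.0567045507929463), np.float64(0.05774599125934882), np.float64(0.057582036019570126)]
[-6.31446739e-02  5.01468199e-01  1.54042966e+00 -4.44089210e-16
  1.09969479e+00  1.42038519e+00]
```

```bash
python3 - <<'E'
from h import *
q=down(np.radians(14.3));x,y=.5307,.0839
servo_line([x,y,.128],.2,q);sleep(.2)
f0=sense()["ft_force"]
hit=servo_line([x,y,.1115],.03,f_stop=4)
s=sense();print(hit,s["clock"],s["position"],s["ft_force"]-f0,s["moment"],s["opening"])
E
```

```text
False 9.975 [0.53075254 0.08390969 0.11150157] [-0.87644998  0.15520597  1.48421121] [-0.03281265  0.01135421  0.01882798] 0.009924934386275312
```

```bash
python3 - <<'E'
from h import *
x,y=.5307,.0839
f0=sense()["ft_force"]
for z in [.107,.103,.099,.094]:
    hit=servo_line([x,y,z],.03,f_stop=16)
    s=sense();print(hit,s["clock"],np.round(s["position"],4),np.round(s["ft_force"]-f0,1),np.round(s["moment"],2),s["opening"])
    if hit: break
E
```

```text
False 10.275 [0.5306 0.0839 0.1067] [ 2.  -0.5 -2.8] [-0.12 -0.04  0.06] 0.009553066428793437
False 10.5583 [0.5307 0.0838 0.1028] [ 0.8 -0.9 -1.1] [-0.12  0.    0.05] 0.009426926513687223
False 10.8417 [0.5307 0.0839 0.0989] [ 1.7 -0.6 -1.9] [-0.18 -0.04  0.06] 0.009648115050175614
True 11.0833 [0.5308 0.0839 0.0949] [-0.8  0.2  6.3] [-0.08  0.27  0.01] 0.009675445097000688
```

```bash
python3 - <<'E'
from h import *
x,y=.5307,.0839
hit=servo_line([x,y,.0935],.02,f_stop=15)
s=sense();print(hit,s["clock"],np.round(s["position"],4),np.round(s["ft_force"],1),np.round(s["moment"],2),s["opening"])
sleep(.2);s=sense();print(np.round(s["position"],4),np.round(s["ft_force"],1))
a=get_image("side")[145:255,185:320];b=get_image("wrist")[165:345,230:410]
cv2.imwrite("pics/c3.png",np.hstack([cv2.resize(a,(400,400*110//135),interpolation=2)[:320],cv2.resize(b,(320,320),interpolation=2)]) if 0 else np.hstack([cv2.resize(a,(392,320),interpolation=2),cv2.resize(b,(320,320),interpolation=2)]))
E
```

```text
False 11.3333 [0.5309 0.0839 0.0948] [-4.8 -1.1 12.6] [-0.22  0.76  0.06] 0.00978260708170606
[0.5308 0.0839 0.0948] [-4.7 -1.9 12.9]
```

View pics/c3.png

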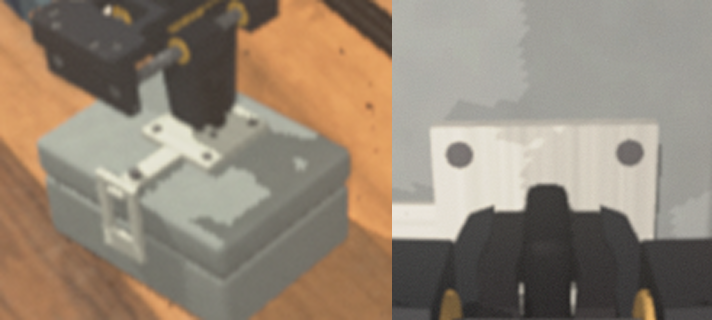

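The side crop and wrist crop show the fingers down at the plate with no stem visible below them. TCP height 0.0948 matches the seated collar (about 0.0957 expected) under 13 N. Now turning in steps.

```bash
python3 - <<'E'
from h import *
p=[.5307,.0839,.0940]
for a in [10,20,35,50,65,80,90]:
    movep(p,down(np.radians(14.3-a)))
    s=sense();h=R.from_quat(s["ee_rot"]).as_matrix()[:,1]
    print(a,round(s["clock"],2),np.round(s["position"],4),np.round(14.3-np.degrees(np.arctan2(h[1],h[0])),1),np.round(s["ft_force"],1),np.round(s["moment"],3),round(s["opening"],4),s["grip_force"])
    if abs(s["moment"][2])>.6: break
E
```

```text
10 11.93 [0.5309 0.0839 0.0949] 10.0 [-2.  -0.7  8.8] [-0.263  0.533  0.004] 0.0095 30.00172703526914
20 12.22 [0.5309 0.0839 0.0949] 20.0 [-2.9 -1.4  9.9] [-0.22   0.494 -0.011] 0.0097 30.00169364735484
35 12.57 [0.531  0.0838 0.0949] 35.0 [-2.1 -0.7  8.9] [-0.368  0.493  0.021] 0.0094 30.00153216999024
50 12.93 [0.5311 0.0838 0.0949] 50.0 [-1.4 -1.5  7.4] [-0.286  0.474  0.001] 0.0095 30.001398310996592
65 13.29 [0.5312 0.0838 0.0949] 65.0 [-1.1 -0.3  8.1] [-0.249  0.31   0.016] 0.0097 30.001548039726913
80 13.65 [0.5312 0.0838 0.0949] 80.0 [-1.5 -1.1  6.4] [-0.286  0.352  0.062] 0.0098 30.00144295860082
90 13.94 [0.5312 0.0839 0.0949] 90.0 [-1.3 -2.   7.6] [-0.166  0.325 -0.02 ] 0.0103 30.001427996903658
```

```bash
python3 - <<'E'
from h import *
p=[.5309,.0839,.0940]
close_gripper(50)
for a in [94,97,100]:
    movep(p,down(np.radians(14.3-a)));sleep(.15)
    M=[]
    for _ in range(5): M.append(sense()["moment"]);sleep(.02)
    s=sense();print(a,round(s["clock"],2),np.round(s["position"],4),np.round(s["ft_force"],1),np.mean(M,0).round(3),round(s["opening"],4))
a=get_image("side")[145:255,185:320];b=get_image("scene")[130:260,200:340]
cv2.imwrite("pics/c4.png",np.hstack([cv2.resize(a,(400,326),interpolation=2),cv2.resize(b,(351,326),interpolation=2)]))
w=get_image("wrist");cv2.imwrite("pics/w4.png",w)
for c in ["side","scene"]: get_image(c);print(c,[(np.round(d["position"],1),d["score"]) for d in spot_in(c,"bolt_nose")])
E
```

```text
94 14.64 [0.5313 0.0839 0.0949] [-1.6 -1.3  7.5] [-0.135  0.358  0.159] 0.0096
97 15.12 [0.5314 0.0839 0.0949] [-0.9 -1.2  6.9] [-0.117  0.36   0.414] 0.0101
100 15.61 [0.5314 0.0839 0.0949] [-1.8 -0.4  7.2] [-0.13   0.369  0.614] 0.0096
side [(array([236.5, 202.4]), 0.55)]
scene [(array([275.7, 206.3]), 0.67)]
```

View pics/c4.png

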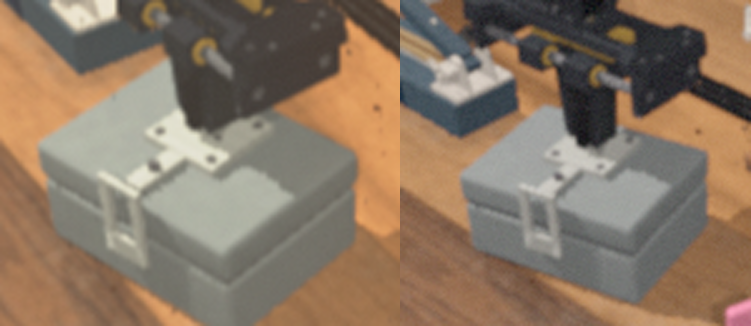

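View pics/w4.png

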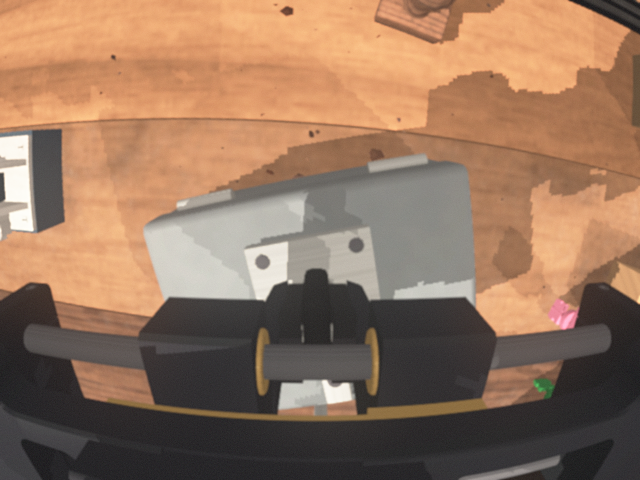

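The crops show the bolt drawn back out of the keeper strap: its rivet moved from (136,175) to (155,165), up against the plate. The wrist moment rises steeply past 94°, so the lock is at its stop. The pose is steady, so I'm handing in.

```bash
python3 - <<'E'
from h import *
sleep(.3);s=sense();print(s["clock"],s["moment"][2],s["opening"]);print(close_job())
E
```

```text
16.2583 0.6841131407652231 0.009545282791681063
the job is handed in; nothing more can be done
None
```

The cash box is unlocked and the job handed in at 16.3 s: the square key is fully in, turned clockwise to its stop and still gripped, with the bolt drawn back; the round key and the other objects were never approached.

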